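Tip one row of marbles off the counting tray

ROBOT

A 6-joint arm with a two-finger parallel gripper is mounted at the origin on the work surface. World frame = base frame: x ahead of the robot, y to its left, z up, the work surface at z = 0. Lengths are in m, angles in rad, forces in N, time in s.
With the tool pointing down it reaches from about 0.375 to 0.9 m from the base axis. Payload 3.1 kg.
Tool frame: the origin (TCP) lies where the fingers leave the gripper's body, on its centre line; the fingertips stand 73 mm ahead of it and the grasp point (between the pads) lies 54 mm ahead of it; z points along the fingers, y is the line along which they close (so a half turn about z gives the same grasp; the last joint's range is limited). The gripper opens to 85 mm and grips with 20 to 120 N. Pads are 22 mm wide; open, the fingers measure 114 mm over their backs; the gripper's body (76 mm by 85 mm) begins 54 mm behind the grasp point. The pads swing forward as they close: fully open they stand 13 mm farther back than shut.
Start: joints at [1.067, 0.527, 1.433, -0, 1.181, -0.178], TCP at [0.2, 0.592, 0.304] pointing down, gripper open.
Joint ranges: [-3.08, 3.08], [-0.75, 2.2], [0.22, 2.44], [-1.43, 4.57], [0, 2.65], [-2.85, 2.85]. Speed limits (rad/s): [2.79, 2.79, 3.14, 3.14, 3.14, 3.14].

INTERFACE

Orientations are given as a unit quaternion [x, y, z, w].
In Python, from station import manip gives the robot as it stands.
- The arm moves only by the shell command python3 -m crank 'ROWS' [FORCE]. ROWS is JSON, a list of rows, each an object with "dp": the shift along the tool's x, y, z normalised to -1 to 1, where 1 is 50 cm, a list of three; "delta_rot": the turn, a rotation vector about the tool's x, y, z normalised to -1 to 1, where 1 is 2 pi rad, a list of three; "fingers": the opening, from -1 (shut) to 1 (fully open). A call has 1 to 12 rows; each row shifts and turns the commanded pose from where the row before left it, along the tool's axes as they then stand; what a row does not reach is not made up. A row lasts 1/12 s, in which the tool goes at most 41.7 mm and 7.16 degrees, less where a joint would pass 70% of its speed; a pose out of reach is approached as far as the arm can. A call with a number of a shift or a turn outside -1 to 1 is refused whole. A call with a gripper value outside its range is refused whole. The fingers move at their own pace and stop on an object; FORCE is the grip in N (left out, the last holds). Time passes only in rows, so rows that do not move let the fingers close. It gives the time, the measured TCP pose, the force, the opening and the grip force at its end, in the units of the state.
- manip.sense(): the state, without advancing time (a new reading comes with each control period).
- manip.snapshot(name): name is "scene" or "top"; returns (picture, depth): 480x640x3 uint8, red, green, blue; 480x640 float32, m along the optical axis (not along the pixel's ray), 0 where there is no reading.
- manip.camera_model(name): a dict with "fx", "fy", "cx", "cy" (pixels), "k1" (the pictures are not rectified: a ray, as slopes to the right and down, at radius r is drawn at 1 + k1 r^2 times it, then the intrinsics apply), "origin" and "attitude" of the camera in the world. Camera axes: x right, y up, looking along -z (the intrinsics and any distortion apply to the point x, -y, -z); pixel columns grow to the right and rows downward; lengths in m; the calibration is good to about 2 mm. A picture is of the moment at which its call begins. camera_model takes no time and is no camera call.
- manip.sign_off(): hands the job in; it is judged then, once.
The state is a dict: "t": time; "q": joint angles; "qd": joint speeds; "tau": joint torques, N m; "tcp_pos": TCP position; "tool_rot": TCP orientation; "force": force on the tool from outside, world axes, zero at the start; "ft_torque": the same for the moment, N m; "finger_gap": opening from 0.0 (shut) to 1.0 (fully open); "gripper_force": force on a finger pad.
Only numpy, scipy, OpenCV 4.12 (cv2) and the standard library are available. Lean on these libraries where they do the work, as an engineer would, in place of code of your own. Each camera call takes 0.05 s, during which the arm holds its last target. There are 200 camera calls.

TASK

For marble painting we need one row of marbles. Set the scoop down in the shallow pocket on the stand, under the tray's pouring edge and with its handle pointing away from the tray, then tip the hinged counting tray just far enough that only the front row of three marbles rolls off into the scoop. Let the tray back down level with the other two rows still in their channels, leave the scoop in its pocket, and do not disturb the paint bottle, the tape roll or the brush jar.

Things in the scene. Friction and masses are not known exactly. Their poses are not given: they have to be found in the camera images.
- hinge (a point): Point on the tipping stand (wooden base board 235 x 124 x 8 mm, fixed to the table) at the middle of the tray's hinge axis, 75 mm above the table. Axes of the stand: +x level, the direction in which the tray pours; y along the hinge; z up. Two wooden cheeks at y = +-46 mm carry the hinge (top 86 mm above the table).
- tray (a joint): Tilt of the wooden counting tray about the hinge axis, rad: 0 level and resting, positive = rear end up, pouring to the stand's +x; stop at 1.15. Nearly free hinge; the tray (0.3 kg) falls back level by its own weight when let go. In a slow tilt, marbles of the front row roll over their low lip at about 0.5 to 0.6; those behind the raised lips stay put until about 0.9.
- tray_nose (a point): Middle of the tray's pouring edge, on its floor, 12 mm ahead of the hinge axis and 5 mm above it when level; turns with the tray; axes as the stand's when level. Tray 77 mm wide, side walls 11 mm high. From here the front row lies at x = -17 mm behind a lip 1.6 mm high, the middle row at x = -45 and the back row at x = -73 mm behind lips 4.5 mm high.
- paddle (a point): Middle of the rear face of the tray's upright paddle (board 46 mm wide, 8 mm thick, top 80 mm above the hinge axis), 92 mm behind the hinge axis and 65 mm above it when level; moves with the tray; axes as the stand's when level. Its rear face (-x) is free above the table; pushing it towards +x tips the tray; some 2 to 5 N.
- pocket (a point): Centre of the floor of the shallow rectangular pocket on the base board, under the tray's pouring edge; 8 mm above the table, 52 mm ahead of the hinge axis; axes as the stand's. Inside 80 (x) x 100 (y) mm, rim strips 6 mm high and 6 mm wide.
- scoop_tub (a point): Centre of the underside of the loose scoop: open aluminium rectangular tub, 72 (x) x 92 (y) x 42 mm high outside, walls and floor 3 mm, 0.15 kg in all, with a black bar handle pointing to its +x; z up. It fits the pocket when its x points along the stand's +x (handle away from the tray).
- scoop_handle (a point): Centre of the scoop's bar handle where it is grasped: 70 mm from the tub's centre along the scoop's +x, 33 mm above its underside. Bar 70 mm long (35 mm either way from here; its inner end meets the tub wall), 16 mm wide, 14 mm high. Axes as the tub's.
- bottle_mid (a point): Paint bottle, 68 mm thick, 190 mm tall, its middle (90 mm up). Bystander.
- tape_mid (a point): Roll of tape lying flat, 104 mm across, 24 mm high, its middle. Bystander.
- jar_mid (a point): White jar 72 mm across, 100 mm high, with brushes to 170 mm; point 50 mm up its axis. Bystander.
- front1_center (a point): Centre of a green glass marble, 22 mm, 14 g; at the start no. 1 of the front row of the tray (the row at the pouring edge).
- front2_center (a point): Centre of a green glass marble, 22 mm, 14 g; at the start no. 2 of the front row of the tray (the row at the pouring edge).
- front3_center (a point): Centre of a green glass marble, 22 mm, 14 g; at the start no. 3 of the front row of the tray (the row at the pouring edge).
- middle1_center (a point): Centre of a green glass marble, 22 mm, 14 g; at the start no. 1 of the middle row of the tray.
- middle2_center (a point): Centre of a green glass marble, 22 mm, 14 g; at the start no. 2 of the middle row of the tray.
- middle3_center (a point): Centre of a green glass marble, 22 mm, 14 g; at the start no. 3 of the middle row of the tray.
- back1_center (a point): Centre of a green glass marble, 22 mm, 14 g; at the start no. 1 of the back row of the tray.
- back2_center (a point): Centre of a green glass marble, 22 mm, 14 g; at the start no. 2 of the back row of the tray.
- back3_center (a point): Centre of a green glass marble, 22 mm, 14 g; at the start no. 3 of the back row of the tray.
Not all that is in view belongs to the job. Of the things shaped like the part that bears scoop_tub, the aluminium one is meant.

How it is judged:
By the outcome, as a careful person would: the job done as asked, in the order asked, and still so for the second after the job is handed in, with the robot touching nothing.
It also fails if it takes over 62 s, if anything falls off the work surface, if the arm or the gripper's body presses on something with over 40 N, if the wrist force passes 120 N, or if a joint passes its speed limit or range.

## Working session

There is one attempt and no reset: what is moved stays moved. The work goes in short steps, Python scripts to look and compute and a shell command to move; the robot and the scene stay as the last step left them, time stands still between calls to the robot, and variables do not carry over. Pictures are saved under pics/ and viewed, at most 13 in all, crops included, and the job is handed in when it is done.

```bash
ls; mkdir -p pics
cat > h.py <<'E'
import numpy as np, cv2
from station import manip
from scipy.spatial.transform import Rotation as R
def cam(n):
    c=manip.camera_model(n); A=np.array(c['attitude'],float)
    M=A if A.shape==(3,3) else R.from_quat(A).as_matrix()
    return c,M,np.array(c['origin'])
def ray(n,u,v):
    c,M,o=cam(n); x=(u-c['cx'])/c['fx']; y=(v-c['cy'])/c['fy']
    X,Y=x,y
    for _ in range(20):
        s=1+c['k1']*(X*X+Y*Y); X,Y=x/s,y/s
    return o,M@np.array([X,-Y,-1.0])
def onz(n,u,v,z):
    o,d=ray(n,u,v); return o+d*(z-o[2])/d[2]
def dep(n,D,u,v):
    o,d=ray(n,u,v); return o+d*D[int(v),int(u)]
def proj(n,p):
    c,M,o=cam(n); q=M.T@(np.array(p)-o); X,Y=q[0]/-q[2],-q[1]/-q[2]; s=1+c['k1']*(X*X+Y*Y)
    return c['fx']*X*s+c['cx'],c['fy']*Y*s+c['cy']
def cloud(n,D):
    c,M,o=cam(n); v,u=np.mgrid[:480,:640]; x=(u-c['cx'])/c['fx']; y=(v-c['cy'])/c['fy']; X,Y=x,y
    for _ in range(20):
        s=1+c['k1']*(X*X+Y*Y); X,Y=x/s,y/s
    P=np.stack([X,-Y,-np.ones_like(X)],-1)*D[...,None]
    return P@M.T+o
E
python3 - <<'E'
from h import *
for n in("scene","top"):
    p,d=manip.snapshot(n); cv2.imwrite(f'pics/{n}0.png',p[...,::-1]); np.save(f'{n}0.npy',d); print(manip.camera_model(n))
print(manip.sense())
E
```

```text
pics
{'fx': 528.3230269865072, 'fy': 528.3230269865072, 'cx': 322.41396299958234, 'cy': 244.41994795662364, 'k1': -0.07055135917463609, 'origin': array([1.189481  , 0.42330388, 1.31600202]), 'attitude': array([0.12087691, 0.23615467, 0.84388235, 0.46635   ])}
{'fx': 625.1489090544381, 'fy': 625.1489090544381, 'cx': 320.6677353117288, 'cy': 242.86138883103368, 'k1': 0.06407745691892883, 'origin': array([0.39677036, 0.01771194, 1.50827507]), 'attitude': array([ 0.04208684, -0.05466261, -0.69475902,  0.71592639])}
{'t': 0.1, 'q': array([ 1.06648688e+00,  5.28382022e-01,  1.43379569e+00,  3.21563146e-06,
        1.18141261e+00, -1.78513889e-01]), 'qd': array([ 9.46770744e-05, -2.82182408e-03, -4.73637127e-03,  1.12833689e-03,
       -1.75142065e-03,  9.28769078e-04]), 'tau': array([-9.86507916e-05, -4.43301809e+01, -1.78585446e+01, -2.57590864e-04,
        3.87767228e-03,  6.15378553e-06]), 'tcp_pos': array([0.19976567, 0.591671  , 0.30301907]), 'tool_rot': array([ 1.62178823e-01,  9.86760879e-01, -9.40685126e-04, -3.35827790e-04]), 'force': array([-5.11319896e-01,  2.41681602e-01,  3.75618338e-04]), 'ft_torque': array([ 0.05506582, -0.06856155, -0.01036403]), 'gripper_force': 0.0, 'finger_gap': 1.0005610775655782}
```

View pics/scene0.png

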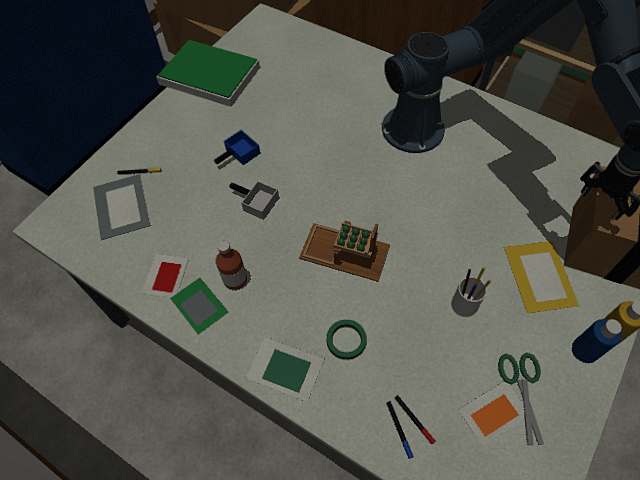

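View pics/top0.png

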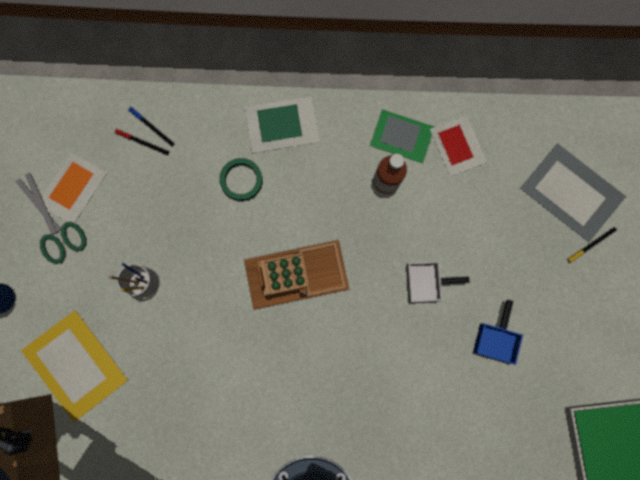

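Scene and top agree. The scoop-like things are the grey aluminium tub at top (423,283), with its handle at (455,281), and the blue tub at (498,343); the grey one is meant. The stand is at top (297,274), with its tray at the left (+y) and its pocket at the right, so it pours towards world −y. Bystanders: bottle (390,175), tape (241,179), jar (138,281).

```bash
cat > m.py <<'E'
from h import *
import sys
def rect(n,mask,z):
    m=mask.astype(np.uint8); k,l,s,c=cv2.connectedComponentsWithStats(m); i=1+s[1:,4].argmax()
    cs,_=cv2.findContours((l==i).astype(np.uint8),cv2.RETR_EXTERNAL,cv2.CHAIN_APPROX_NONE)
    P=np.array([onz(n,u,v,z)[:2] for u,v in max(cs,key=len)[:,0]],np.float32)
    return cv2.minAreaRect(P*1000), s[i]
if __name__=="__main__":
    for n in("top","scene"):
        p=cv2.imread(f'pics/{n}0.png'); D=np.load(f'{n}0.npy'); C=cloud(n,D); hsv=cv2.cvtColor(p,cv2.COLOR_BGR2HSV)
        b=(195,310,230,365) if n=="top" else (190,290,290,400)
        wood=(hsv[...,0]<18)&(hsv[...,1]>90); w=np.zeros_like(wood); w[b[0]:b[1],b[2]:b[3]]=wood[b[0]:b[1],b[2]:b[3]]
        print(n,'wood board z8mm',rect(n,w,.008))
        # green marbles
        g=(hsv[...,0]>35)&(hsv[...,0]<95)&(hsv[...,1]>90); 
        w=np.zeros_like(g); w[b[0]:b[1],b[2]:b[3]]=g[b[0]:b[1],b[2]:b[3]]
        k,l,s,c=cv2.connectedComponentsWithStats(w.astype(np.uint8))
        for i in range(1,k):
            if s[i,4]>15: print('marble',s[i,4],c[i].round(1),onz(n,*c[i],.092).round(4))
        # scoop
        x0,y0,x1,y1=(395,250,475,315) if n=="top" else (225,172,285,220)
        Cs=C[y0:y1,x0:x1].reshape(-1,3); m=(Cs[:,2]>.02)&(Cs[:,2]<.06); H=p[y0:y1,x0:x1].reshape(-1,3).max(1)
        print('scoop all rect',cv2.minAreaRect((Cs[m][:,:2]*1000).astype(np.float32)), np.percentile(Cs[m][:,2],[5,50,95]).round(3))
        dk=np.zeros(p.shape[:2],bool); dk[y0:y1,x0:x1]=(p[y0:y1,x0:x1].max(2)<40)
        print('handle dark',rect(n,dk,.038))
        # stand high points
        Cs=C[b[0]:b[1],b[2]:b[3]].reshape(-1,3); m=Cs[:,2]>.12; print('paddle top',m.sum(),Cs[m].mean(0).round(4) if m.any() else '', cv2.minAreaRect((Cs[m][:,:2]*1000).astype(np.float32)) if m.any() else '')
        for nm,uv in (dict(bottle=(397,160),tape=(241,179),jar=(138,281)) if n=="top" else dict(bottle=(224,246),tape=(346,340),jar=(470,297))).items():
            print(nm,dep(n,D,*uv).round(3))
    p=cv2.imread('pics/top0.png')
    cv2.imwrite('pics/crop0.png',np.hstack([cv2.resize(p[225:325,235:365],(400,308),interpolation=2),cv2.resize(p[240:340,400:530],(400,308),interpolation=2)]))
E
python3 m.py
```

```text
top wood board z8mm (((526.2430419921875, 50.78434753417969), (121.94629669189453, 232.02212524414062), 13.588412284851074), array([ 245,  240,  104,   69, 4177], dtype=int32))
marble 93 [241.1 196.6] [0.6939 0.1815 0.092 ]
marble 46 [295.8 260.6] [0.5497 0.0507 0.092 ]
marble 135 [285.6 273.1] [0.5206 0.0728 0.092 ]
marble 138 [273.6 275.4] [0.5145 0.0997 0.092 ]
marble 88 [298.6 274.9] [0.5175 0.0432 0.092 ]
scoop all rect ((518.8675537109375, -286.54876708984375), (94.6445541381836, 142.91123962402344), 4.070923328399658) [0.023 0.039 0.046]
handle dark (((520.1327514648438, -323.6965026855469), (11.795781135559082, 59.0423698425293), 1.8241521120071411), array([442, 278,  26,   6, 121], dtype=int32))
paddle top 160 [0.4652 0.0838 0.6769] ((457.232421875, 83.49710083007812), (176.9715576171875, 24.788679122924805), 39.44074249267578)
bottle [ 0.766 -0.164  0.189]
tape [ 0.758  0.195 -0.002]
jar [0.49  0.39  0.139]
scene wood board z8mm (((501.931396484375, 46.562232971191406), (179.30307006835938, 233.8632354736328), 13.767316818237305), array([ 299,  221,   91,   60, 2952], dtype=int32))
marble 129 [343.1 234.5] [0.5288 0.0472 0.092 ]
marble 130 [353.1 237.1] [0.5216 0.0745 0.092 ]
marble 129 [362.9 240. ] [0.5155 0.1018 0.092 ]
scoop all rect ((520.6011352539062, -285.2270202636719), (97.43148040771484, 146.06849670410156), 5.833325386047363) [0.022 0.036 0.044]
handle dark (((524.6827392578125, -322.7322082519531), (19.917423248291016, 65.10421752929688), 1.4366381168365479), array([230, 183,  20,  12, 112], dtype=int32))
paddle top 133 [0.7633 0.2384 0.5767] ((841.0634765625, 268.31317138671875), (762.5323486328125, 14.548580169677734), 22.888473510742188)
bottle [ 0.767 -0.156  0.191]
tape [0.754 0.195 0.002]
jar [0.52  0.419 0.095]
```

```bash
sleep 1; ls pics
```

```text
crop0.png
scene0.png
top0.png
```

View pics/crop0.png

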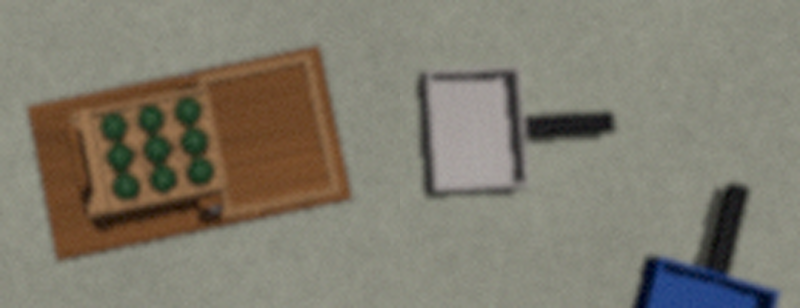

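The crop shows 3×3 marbles over the wooden stand with an empty pocket to their right, and the grey tub with its black handle pointing right; the blue scoop is separate. I'll refine the scoop pose and work out the hinge, then move.

```bash
cat > sc.py <<'E'
from m import *
def scoop(n,p,box,zb=0):
    x0,y0,x1,y1=box; g=cv2.cvtColor(p,cv2.COLOR_BGR2HSV); s=g[...,1].astype(int); v=g[...,2]
    w=np.zeros(v.shape,bool); w[y0:y1,x0:x1]=(v<50)[y0:y1,x0:x1]
    k,l,st,c=cv2.connectedComponentsWithStats(w.astype(np.uint8),connectivity=4)
    for i in range(1,k):
        if st[i,4]<60: continue
        ys,xs=np.nonzero(l==i); P=np.array([onz(n,a,b,zb+.040)[:2] for a,b in zip(xs,ys)],np.float32)*1000
        vx,vy,a,b=cv2.fitLine(P,cv2.DIST_HUBER,0,.01,.01).ravel(); t=(P-P.mean(0))@[vx,vy]
        print(n,'dark',st[i],P.mean(0).round(1),'dir',np.degrees(np.arctan2(vy,vx)).round(1),'span',np.ptp(t).round(1),'mid',(P.mean(0)+np.array([vx,vy])*(t.max()+t.min())/2).round(1))
    w=np.zeros(v.shape,bool); w[y0:y1,x0:x1]=((v>135)&(s<28))[y0:y1,x0:x1]
    if w.sum()>50: print(n,'bright floor z3',rect(n,w,zb+.003))
if __name__=="__main__":
    scoop('top',cv2.imread('pics/top0.png'),(395,250,472,315))
    scoop('scene',cv2.imread('pics/scene0.png'),(225,175,285,222))
    p=cv2.imread('pics/top0.png'); print(p[283,423],p[260,440],p[265,385]); p=cv2.imread('pics/scene0.png'); print(p[202,260],p[215,270])
    import numpy as np
    C=cloud('top',np.load('top0.npy')); h=C[276:287,440:470]; m=(h[...,2]>.03); print('handle depth',h[m].mean(0), cv2.minAreaRect((h[m][:,:2]*1000).astype(np.float32)))
E
python3 sc.py
```

```text
top dark [442 277  26   8 143] [ 520.1 -322.4] dir -84.8 span 59.8 mid [ 520.2 -323.1]
top bright floor z3 (((518.3997802734375, -280.43402099609375), (154.48727416992188, 187.72506713867188), 1.7995110750198364), array([ 395,  250,   77,   65, 2987], dtype=int32))
scene dark [244 182  32  23 202] [ 508.8 -266.4] dir -12.5 span 94.5 mid [ 512.4 -267.2]
scene dark [230 183  20  12 120] [ 526.3 -320.8] dir -88.3 span 65.0 mid [ 526.3 -321.5]
scene dark [242 190  38  30 252] [ 543.6 -218.3] dir -17.9 span 120.3 mid [ 535.2 -215.6]
scene bright floor z3 (((491.3338317871094, -212.62010192871094), (52.961814880371094, 6.256219863891602), 7.662864685058594), array([271, 196,  10,  14,  14], dtype=int32))
[159 161 167] [136 150 148] [125 138 137]
[113 116 120] [120 131 128]
handle depth [ 0.52097206 -0.32043005  0.0532633 ] ((471.99615478515625, -167.1842041015625), (31.4566593170166, 397.98553466796875), 17.61990737915039)
```

```bash
python3 -m crank '[{"dp":[0,0,0],"delta_rot":[0,0,0.0189],"fingers":1},{"dp":[0,0,0],"delta_rot":[0,0,0.0189],"fingers":1},{"dp":[0,0,0],"delta_rot":[0,0,0.0189],"fingers":1},{"dp":[0,0,0],"delta_rot":[0,0,0.0189],"fingers":1},{"dp":[0,0,0],"delta_rot":[0,0,0.0189],"fingers":1},{"dp":[0,0,0],"delta_rot":[0,0,0.0189],"fingers":1},{"dp":[0,0,0],"delta_rot":[0,0,0.0189],"fingers":1},{"dp":[0,0,0],"delta_rot":[0,0,0.0189],"fingers":1},{"dp":[0,0,0],"delta_rot":[0,0,0.0189],"fingers":1},{"dp":[0,0,0],"delta_rot":[0,0,0.0189],"fingers":1}]' 40
```

```text
t: 0.93
tcp_pos: [0.1998, 0.5918, 0.3033]
tool_rot: [0.689, 0.725, -0.001, 0.0]
force: [0.7, 0.1, -0.7]
finger_gap: 0.996
gripper_force: 0.0
```

```bash
python3 -m crank '[{"dp":[-0.046,0.0685,0],"delta_rot":[0,0,-0.005],"fingers":1},{"dp":[-0.046,0.0685,0],"delta_rot":[0,0,0],"fingers":1},{"dp":[-0.046,0.0685,0],"delta_rot":[0,0,0],"fingers":1},{"dp":[-0.046,0.0685,0],"delta_rot":[0,0,0],"fingers":1},{"dp":[-0.046,0.0685,0],"delta_rot":[0,0,0],"fingers":1},{"dp":[-0.046,0.0685,0],"delta_rot":[0,0,0],"fingers":1},{"dp":[-0.046,0.0685,0],"delta_rot":[0,0,0],"fingers":1},{"dp":[-0.046,0.0685,0],"delta_rot":[0,0,0],"fingers":1},{"dp":[-0.046,0.0685,0],"delta_rot":[0,0,0],"fingers":1},{"dp":[-0.08,-0.0066,0],"delta_rot":[0,0,0],"fingers":1},{"dp":[-0.08,-0.0066,0],"delta_rot":[0,0,0],"fingers":1},{"dp":[-0.08,-0.0066,0],"delta_rot":[0,0,0],"fingers":1}]' 40
python3 -m crank '[{"dp":[-0.08,-0.0066,0],"delta_rot":[0,0,0],"fingers":1},{"dp":[-0.08,-0.0066,0],"delta_rot":[0,0,0],"fingers":1},{"dp":[-0.08,-0.0066,0],"delta_rot":[0,0,0],"fingers":1},{"dp":[-0.08,-0.0066,0],"delta_rot":[0,0,0],"fingers":1},{"dp":[-0.08,-0.0066,0],"delta_rot":[0,0,0],"fingers":1},{"dp":[-0.08,-0.0066,0],"delta_rot":[0,0,0],"fingers":1},{"dp":[-0.08,-0.0066,0],"delta_rot":[0,0,0],"fingers":1},{"dp":[-0.08,-0.0066,0],"delta_rot":[0,0,0],"fingers":1},{"dp":[-0.08,-0.0066,0],"delta_rot":[0,0,0],"fingers":1},{"dp":[-0.08,-0.0066,0],"delta_rot":[0,0,0],"fingers":1},{"dp":[0,0,0],"delta_rot":[0,0,0],"fingers":1}]'
cat > g.py <<'E'
# usage: g.py x y z [yaw_deg] : tool-axes shift (units of 0.5 m) and turn to reach the TCP target (tool down)
from h import *; import sys
s=manip.sense(); M=R.from_quat(s['tool_rot']); t=np.array([float(a) for a in sys.argv[1:4]])
d=M.inv().apply(t-s['tcp_pos']); x=M.as_matrix()[:,0]; yaw=np.degrees(np.arctan2(x[1],x[0]))
print('tcp',s['tcp_pos'].round(4),'yaw',yaw.round(2),'dp total',(d/.5).round(4),'rows>=',np.ceil(np.linalg.norm(d)/.04))
if len(sys.argv)>4:
    T=R.from_euler('ZX',[float(sys.argv[4]),180],degrees=True); print('rot total',((M.inv()*T).as_rotvec()/2/np.pi).round(4))
E
python3 g.py .5215 -.323 .2 94.7
```

```text
t: 1.93
tcp_pos: [0.5257, 0.2899, 0.3028]
tool_rot: [0.675, 0.738, -0.001, -0.0]
force: [0.6, -0.8, 0.3]
finger_gap: 0.999
gripper_force: 0.0
t: 2.85
tcp_pos: [0.529, -0.1167, 0.3039]
tool_rot: [0.677, 0.736, -0.001, 0.002]
force: [1.0, 0.5, 0.3]
finger_gap: 0.998
gripper_force: 0.0
tcp [ 0.529  -0.1167  0.3039] yaw 94.71 dp total [-0.4091 -0.0491  0.2094] rows>= 6.0
rot total [0.0003 0.0007 0.    ]
```

```bash
python3 -m crank '[{"dp":[-0.0682,-0.008,0],"delta_rot":[0,0,0],"fingers":1},{"dp":[-0.0682,-0.008,0],"delta_rot":[0,0,0],"fingers":1},{"dp":[-0.0682,-0.008,0],"delta_rot":[0,0,0],"fingers":1},{"dp":[-0.0682,-0.008,0.04],"delta_rot":[0,0,0],"fingers":1},{"dp":[-0.0682,-0.008,0.04],"delta_rot":[0,0,0],"fingers":1},{"dp":[-0.0682,-0.009,0.04],"delta_rot":[0,0,0],"fingers":1},{"dp":[0,0,0.06],"delta_rot":[0,0,0],"fingers":1},{"dp":[0,0,0.03],"delta_rot":[0,0,0],"fingers":1},{"dp":[0,0,0],"delta_rot":[0,0,0],"fingers":1}]'
python3 g.py .5215 -.323 .087 94.7
python3 - <<'E'
from h import *
p,d=manip.snapshot('scene'); cv2.imwrite('pics/s1.png',p[...,::-1]); cv2.imwrite('pics/s1c.png',cv2.resize(p[130:280,200:400,::-1],(800,600),interpolation=2))
E
```

```text
t: 3.6
tcp_pos: [0.5198, -0.3143, 0.1944]
tool_rot: [0.676, 0.737, 0.0, -0.005]
force: [-0.6, 0.4, -1.6]
finger_gap: 1.003
gripper_force: 0.0
tcp [ 0.5198 -0.3143  0.1944] yaw 95.01 dp total [-0.0192  0.0034  0.2147] rows>= 3.0
rot total [-0.001  -0.0011  0.0009]
```

View pics/s1c.png

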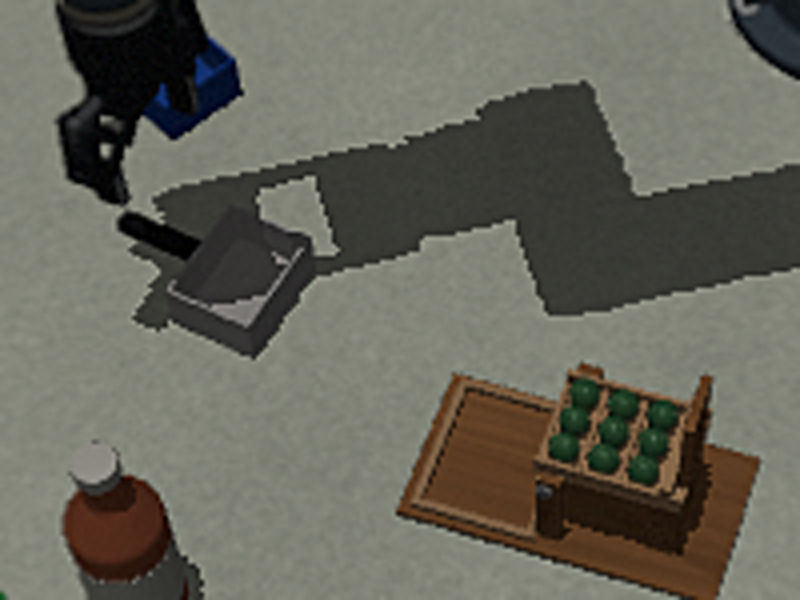

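The gripper stands open above the grey handle (crop (155,230)), clear of the blue scoop; the stand and nine marbles are unchanged. Descending.

```bash
python3 -m crank '[{"dp":[-0.0195,0.003,0.04],"delta_rot":[-0.001,-0.001,0.001],"fingers":1},{"dp":[0,0,0.06],"delta_rot":[0,0,0],"fingers":1},{"dp":[0,0,0.06],"delta_rot":[0,0,0],"fingers":1},{"dp":[0,0,0.04],"delta_rot":[0,0,0],"fingers":1},{"dp":[0,0,0.01],"delta_rot":[0,0,0],"fingers":1},{"dp":[0,0,0],"delta_rot":[0,0,0],"fingers":1},{"dp":[0,0,0],"delta_rot":[0,0,0],"fingers":1}]'
python3 g.py .5215 -.323 .087 94.7
```

```text
t: 4.23
tcp_pos: [0.526, -0.3258, 0.0955]
tool_rot: [0.677, 0.736, 0.0, 0.006]
force: [0.2, 0.4, -0.4]
finger_gap: 0.999
gripper_force: 0.0
tcp [ 0.526  -0.3258  0.0955] yaw 94.78 dp total [ 0.0065 -0.0086  0.0168] rows>= 1.0
rot total [0.0013 0.0013 0.0002]
```

```bash
python3 -m crank '[{"dp":[0.0065,-0.0086,0.017],"delta_rot":[0.001,0.001,0],"fingers":1},{"dp":[0,0,0],"delta_rot":[0,0,0],"fingers":1},{"dp":[0,0,0],"delta_rot":[0,0,0],"fingers":1}]'
python3 g.py .5215 -.323 .087 94.7
```

```text
t: 4.48
tcp_pos: [0.5204, -0.3226, 0.0861]
tool_rot: [0.677, 0.736, 0.0, 0.0]
force: [-0.6, -0.1, 0.3]
finger_gap: 1.001
gripper_force: 0.0
tcp [ 0.5204 -0.3226  0.0861] yaw 94.74 dp total [-0.0009  0.0022 -0.0018] rows>= 1.0
rot total [0.0001 0.0001 0.0001]
```

Close with moderate grip and let the fingers settle, then lift.

```bash
python3 -m crank '[{"dp":[0,0,0],"delta_rot":[0,0,0],"fingers":-1},{"dp":[0,0,0],"delta_rot":[0,0,0],"fingers":-1},{"dp":[0,0,0],"delta_rot":[0,0,0],"fingers":-1},{"dp":[0,0,0],"delta_rot":[0,0,0],"fingers":-1},{"dp":[0,0,0],"delta_rot":[0,0,0],"fingers":-1},{"dp":[0,0,0],"delta_rot":[0,0,0],"fingers":-1},{"dp":[0,0,0],"delta_rot":[0,0,0],"fingers":-1},{"dp":[0,0,0],"delta_rot":[0,0,0],"fingers":-1},{"dp":[0,0,0],"delta_rot":[0,0,0],"fingers":-1},{"dp":[0,0,0],"delta_rot":[0,0,0],"fingers":-1}]' 60
```

```text
t: 5.32
tcp_pos: [0.5205, -0.3228, 0.0855]
tool_rot: [0.677, 0.736, 0.0, 0.0]
force: [-1.0, -0.4, 1.9]
finger_gap: 0.175
gripper_force: 59.9
```

```bash
python3 -m crank '[{"dp":[0,0,-0.03],"delta_rot":[0,0,0],"fingers":-1},{"dp":[0,0,-0.05],"delta_rot":[0,0,0],"fingers":-1},{"dp":[0,0,-0.05],"delta_rot":[0,0,0],"fingers":-1},{"dp":[0,0,-0.04],"delta_rot":[0,0,0],"fingers":-1},{"dp":[0,0,-0.03],"delta_rot":[0,0,0],"fingers":-1},{"dp":[0,0,0],"delta_rot":[0,0,0],"fingers":-1},{"dp":[0,0,0],"delta_rot":[0,0,0],"fingers":-1}]'
python3 g.py .5571 -.0767 .19 103.65
python3 - <<'E'
from h import *
from sc import scoop
p,d=manip.snapshot('scene'); cv2.imwrite('pics/s2.png',p[...,::-1]); np.save('s2.npy',d); print(manip.sense()['tool_rot'])
p,d=manip.snapshot('top'); cv2.imwrite('pics/t2.png',p[...,::-1]); np.save('t2.npy',d)
cv2.imwrite('pics/v2.png',np.hstack([cv2.resize(cv2.imread('pics/s2.png')[130:250,190:310],(400,400)),cv2.resize(cv2.imread('pics/t2.png')[220:340,380:500],(400,400))]))
E
```

```text
t: 5.9
tcp_pos: [0.5204, -0.3229, 0.1856]
tool_rot: [0.677, 0.736, -0.0, 0.001]
force: [0.8, -0.1, -2.5]
finger_gap: 0.178
gripper_force: 59.5
tcp [ 0.5204 -0.3229  0.1856] yaw 94.74 dp total [ 0.4847  0.1137 -0.0092] rows>= 7.0
rot total [ 0.0001  0.0002 -0.0248]
[ 6.77267146e-01  7.35736873e-01 -6.46851432e-05 -6.79413883e-04]
```

View pics/v2.png

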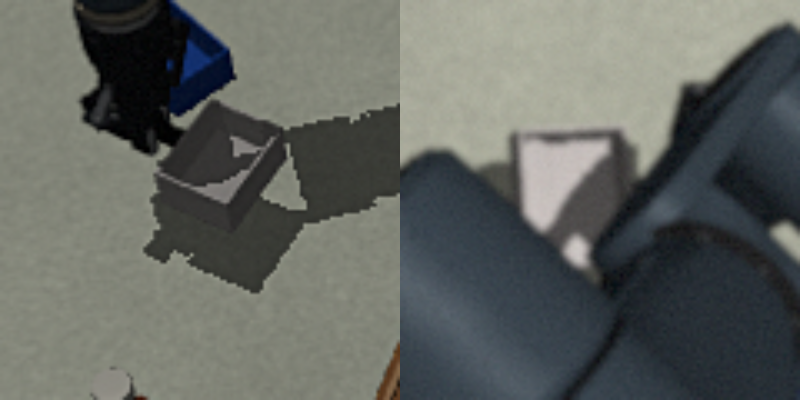

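The scoop is lifted and held level in both views; the rim corners in the scene crop are about (157,175), (215,100) and (287,130). I'll turn those into the tub's offset from the tool.

```bash
cat > rim.py <<'E'
from h import *
def rim(corners,z,n='scene'):
    # corners: left(far -y,+x), top(-y,-x), right(+y,-x) of tub rim
    L,T,Rr=[onz(n,u,v,z) for u,v in corners]; s=manip.sense(); M=R.from_quat(s['tool_rot']).as_matrix()
    c=(L+Rr)/2; print('sides',np.linalg.norm(L-T).round(4),np.linalg.norm(T-Rr).round(4),'centre',c.round(4))
    print('yaw by handle wall (92)',np.degrees(np.arctan2(*(L-T)[1::-1])).round(1),'by side(72)',np.degrees(np.arctan2(*(T-Rr)[1::-1])).round(1))
    print('centre in tool axes (mm)',(M.T@(c-s['tcp_pos'])*1000).round(1))
if __name__=="__main__":
    f=lambda x,y:(190+x*.3-.35,130+y*.3-.35)
    rim([f(157,175),f(215,100),f(287,130)],.142)
    D=np.load('s2.npy'); C=cloud('scene',D); Cs=C[150:205,230:285].reshape(-1,3); m=(Cs[:,2]>.138)&(Cs[:,2]<.15); print(m.sum(),cv2.minAreaRect((Cs[m][:,:2]*1000).astype(np.float32)))
    # pocket rim inside: look at depth for board
    C=cloud('scene',np.load('scene0.npy'));
E
python3 rim.py
```

```text
sides 0.0915 0.0724 centre [ 0.5167 -0.2468  0.142 ]
yaw by handle wall (92) 4.1 by side(72) -85.7
centre in tool axes (mm) [75.3  3.4 42.1]
204 ((518.4287109375, -269.2872009277344), (96.22587585449219, 113.2077865600586), 3.9689342975616455)
```

Run:
```python
from h import *
f=lambda x,y:(200+x/4-.4,130+y/4-.4)
P=[onz('scene',*f(*c),.008)[:2] for c in ((455,373),(398,515),(717,601),(760,459))]
P=np.array(P); print(P.round(4)); d=[np.linalg.norm(P[i]-P[(i+1)%4]).round(4) for i in range(4)]; print(d)
x=(P[0]+P[1]-P[2]-P[3]); x/=np.linalg.norm(x); print('yaw',np.degrees(np.arctan2(x[1],x[0]))); c=P.mean(0); print('centre',c, 'front mid',(P[0]+P[1])/2)
# top cam corners from crop0 (scale 400/130)
g=lambda x,y:(235+x*.325-.3,225+y*.325-.3)
Q=np.array([onz('top',*g(*c),.008)[:2] for c in ((319,46),(351,198),(57,260),(28,105))]); 
x=(Q[0]+Q[1]-Q[2]-Q[3]); x/=np.linalg.norm(x); print('top yaw',np.degrees(np.arctan2(x[1],x[0])),'centre',Q.mean(0),[np.linalg.norm(Q[i]-Q[(i+1)%4]).round(4) for i in range(4)])
# marbles, two-view hinge: rows along x
from m import *
for k in ('top','scene'):
    y=np.array([x[1],-x[0]])*-1
```

```text
[[ 0.4951 -0.0743]
 [ 0.6174 -0.0434]
 [ 0.5575  0.1821]
 [ 0.4414  0.1523]]
[np.float64(0.1261), np.float64(0.2333), np.float64(0.1199), np.float64(0.2329)]
yaw -75.88708418506887
centre [0.52786474 0.05418301] front mid [ 0.55628296 -0.0588468 ]
top yaw -76.5465695946048 centre [0.52655864 0.05052151] [np.float64(0.1222), np.float64(0.233), np.float64(0.123), np.float64(0.2328)]
```

```bash
python3 -m crank '[{"dp":[0.02,0.005,-0.03],"delta_rot":[0,0,-0.005],"fingers":-1},{"dp":[0.06,0.014,0],"delta_rot":[0,0,-0.005],"fingers":-1},{"dp":[0.065,0.015,0],"delta_rot":[0,0,-0.005],"fingers":-1},{"dp":[0.065,0.015,0],"delta_rot":[0,0,-0.005],"fingers":-1},{"dp":[0.06,0.015,0],"delta_rot":[0,0,-0.005],"fingers":-1},{"dp":[0.05,0.012,0],"delta_rot":[0,0,0],"fingers":-1},{"dp":[0.02,0.005,0],"delta_rot":[0,0,0],"fingers":-1},{"dp":[0,0,0],"delta_rot":[0,0,0],"fingers":-1},{"dp":[0,0,0],"delta_rot":[0,0,0],"fingers":-1}]'
python3 g.py .5571 -.0767 .19 103.65
```

```text
t: 6.75
tcp_pos: [0.5311, -0.1486, 0.1995]
tool_rot: [0.617, 0.787, -0.0, -0.0]
force: [0.9, 0.2, -1.8]
finger_gap: 0.177
gripper_force: 59.4
tcp [ 0.5311 -0.1486  0.1995] yaw 103.81 dp total [0.1272 0.0849 0.019 ] rows>= 2.0
rot total [-0.0002 -0.      0.0004]
```

Run:
```python
from h import *
a=cv2.imread('pics/top0.png')[235:300,290:355]; b=cv2.imread('pics/s1.png')[215:275,295:355]
f=lambda i:cv2.convertScaleAbs(cv2.resize(i,(400,400),interpolation=cv2.INTER_CUBIC),alpha=1.7)
cv2.imwrite('pics/pk.png',np.hstack([f(a),f(b)]))
```

```text
(no output)
```

View pics/pk.png

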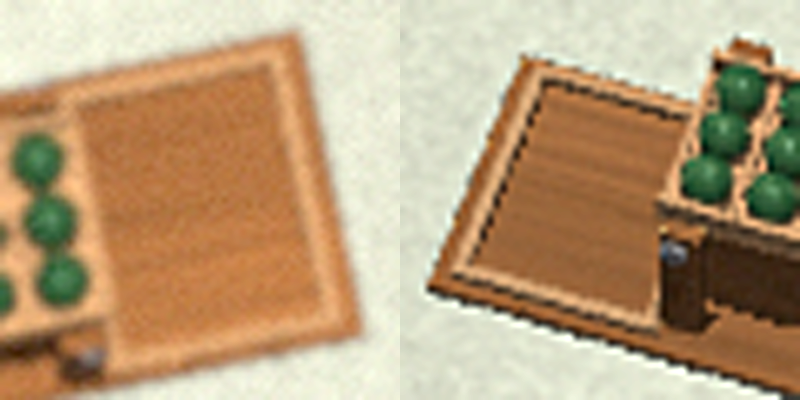

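The pocket rim shows clearly: its inner front corners are at (273,64) and (325,313) in the top half and about (543,80) and (468,268) in the scene half.

```bash
python3 - <<'E'
from h import *
t=lambda x,y:(290+x/6.154-.42,235+y/6.154-.42); s=lambda x,y:(295+(x-400)/6.667-.42,215+y/6.667-.42)
xs=np.array([.2368,-.9716]); ys=np.array([.9716,.2368])
for n,f,I,B in (('top',t,((273,64),(325,313)),((297,33),(360,336))),('scene',s,((541,78),(466,270)),((525,57),(428,291)))):
    a,b=[onz(n,*f(*c),.014)[:2] for c in I]; e,g=[onz(n,*f(*c),.008)[:2] for c in B]
    m=(a+b)/2; print(n,'inner',np.linalg.norm(a-b).round(4),'board',np.linalg.norm(e-g).round(4),'pocket',(m-40e-3*xs).round(4),'board front - inner front (mm)',(((e+g)/2-m)@xs*1000).round(1))
E
python3 g.py .5571 -.0767 .19 103.65
```

```text
top inner 0.0996 board 0.1217 pocket [ 0.541  -0.0106] board front - inner front (mm) 12.1
scene inner 0.1016 board 0.1251 pocket [ 0.5444 -0.008 ] board front - inner front (mm) 12.6
tcp [ 0.5311 -0.1486  0.1995] yaw 103.81 dp total [0.1272 0.0849 0.019 ] rows>= 2.0
rot total [-0.0002 -0.      0.0004]
```

```bash
python3 -m crank '[{"dp":[0.04,0.027,0],"delta_rot":[0,0,0],"fingers":-1},{"dp":[0.04,0.027,0],"delta_rot":[0,0,0],"fingers":-1},{"dp":[0.03,0.02,0],"delta_rot":[0,0,0],"fingers":-1},{"dp":[0.009,0.01,0],"delta_rot":[0,0,0],"fingers":-1},{"dp":[0,0,0],"delta_rot":[0,0,0],"fingers":-1},{"dp":[0,0,0],"delta_rot":[0,0,0],"fingers":-1},{"dp":[0,0,0],"delta_rot":[0,0,0],"fingers":-1}]'
python3 g.py .5583 -.082 .18 103.65
```

```text
t: 7.33
tcp_pos: [0.5577, -0.0823, 0.2002]
tool_rot: [0.618, 0.786, -0.0, 0.0]
force: [-0.5, 0.3, -1.9]
finger_gap: 0.174
gripper_force: 59.4
tcp [ 0.5577 -0.0823  0.2002] yaw 103.65 dp total [0.0004 0.0014 0.0403] rows>= 1.0
rot total [-0.0001  0.0001  0.    ]
```

```bash
python3 -m crank '[{"dp":[0,0.001,0.02],"delta_rot":[0,0,0],"fingers":-1},{"dp":[0,0,0.02],"delta_rot":[0,0,0],"fingers":-1},{"dp":[0,0,0.02],"delta_rot":[0,0,0],"fingers":-1},{"dp":[0,0,0.006],"delta_rot":[0,0,0],"fingers":-1},{"dp":[0,0,0],"delta_rot":[0,0,0],"fingers":-1},{"dp":[0,0,0],"delta_rot":[0,0,0],"fingers":-1}]'
python3 g.py .5583 -.082 .18 103.65
python3 - <<'E'
from h import *
p,d=manip.snapshot('scene'); cv2.imwrite('pics/s3.png',p[...,::-1]); cv2.imwrite('pics/s3c.png',cv2.resize(p[180:285,270:410,::-1],(800,600),interpolation=2))
E
```

```text
t: 7.83
tcp_pos: [0.558, -0.0807, 0.1667]
tool_rot: [0.618, 0.787, -0.0, -0.001]
force: [-0.4, -0.0, -1.1]
finger_gap: 0.174
gripper_force: 59.4
tcp [ 0.558  -0.0807  0.1667] yaw 103.73 dp total [-0.0027 -0.     -0.0266] rows>= 1.0
rot total [-0.0002 -0.0001  0.0002]
```

View pics/s3c.png

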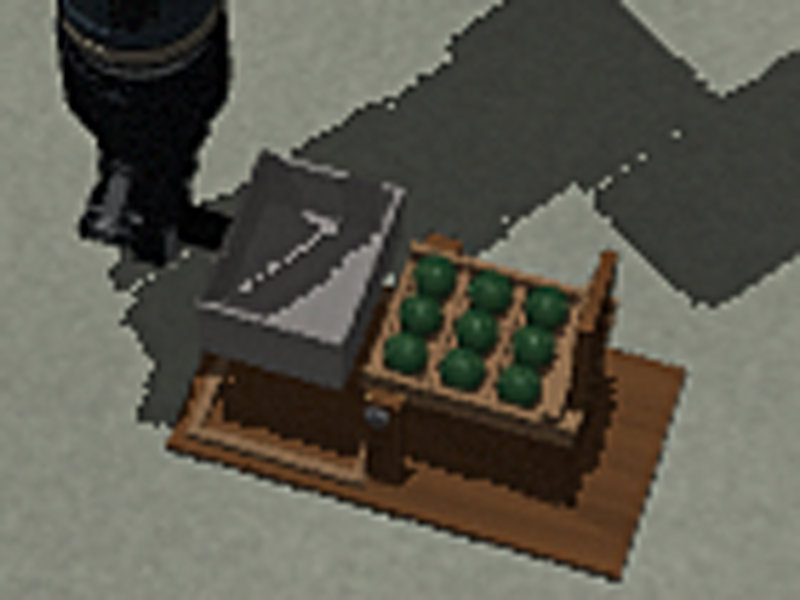

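The tub hangs just ahead of the tray with a visible gap: tub corner (345,385) against tray corner (368,375). Rim corners are (198,305), (265,152) and (403,187); I'll check them against the pocket in the same camera.

Run:
```python
from rim import *
k=140/800; f=lambda x,y:(270+x*k-.4,180+y*k-.4)
rim([f(198,303),f(265,152),f(404,187)],.123)
# tray near nose corner, at wall top z~.091 and stand-axes
xs=np.array([.2368,-.9716]); ys=np.array([.9716,.2368])
L,Rr=[onz('scene',*f(*c),.123)[:2] for c in ((198,303),(404,187))]; c=(L+Rr)/2; d=c-np.array([.5444,-.008]); print('tub - pocket (scene), stand axes mm',(d@xs*1000).round(1),(d@ys*1000).round(1))
```

```text
sides 0.0907 0.0697 centre [ 0.5419 -0.0105  0.123 ]
yaw by handle wall (92) 12.6 by side(72) -75.2
centre in tool axes (mm) [72.1  0.8 44.2]
tub - pocket (scene), stand axes mm 1.8 -3.0
```

```bash
python3 -m crank '[{"dp":[-0.0025,0.002,0.02],"delta_rot":[0,0,0],"fingers":-1},{"dp":[0,0,0.025],"delta_rot":[0,0,0],"fingers":-1},{"dp":[0,0,0.025],"delta_rot":[0,0,0],"fingers":-1},{"dp":[0,0,0.025],"delta_rot":[0,0,0],"fingers":-1},{"dp":[0,0,0.018],"delta_rot":[0,0,0],"fingers":-1},{"dp":[0,0,0],"delta_rot":[0,0,0],"fingers":-1},{"dp":[0,0,0],"delta_rot":[0,0,0],"fingers":-1},{"dp":[0,0,0],"delta_rot":[0,0,0],"fingers":-1}]'
python3 g.py .5592 -.082 .095 103.65
```

```text
t: 8.55
tcp_pos: [0.5599, -0.0817, 0.1112]
tool_rot: [0.617, 0.787, 0.0, 0.0]
force: [-0.7, -0.4, -0.7]
finger_gap: 0.177
gripper_force: 59.3
tcp [ 0.5599 -0.0817  0.1112] yaw 103.74 dp total [-0.0002 -0.0015  0.0324] rows>= 1.0
rot total [0.0001 0.0001 0.0002]
```

```bash
python3 -m crank '[{"dp":[0,-0.001,0.01],"delta_rot":[0,0,0],"fingers":-1},{"dp":[0,0,0.01],"delta_rot":[0,0,0],"fingers":-1},{"dp":[0,0,0.006],"delta_rot":[0,0,0],"fingers":-1},{"dp":[0,0,0.005],"delta_rot":[0,0,0],"fingers":-1},{"dp":[0,0,0],"delta_rot":[0,0,0],"fingers":-1},{"dp":[0,0,0],"delta_rot":[0,0,0],"fingers":-1}]'
python3 g.py .5592 -.082 .0935 103.65
```

```text
t: 9.05
tcp_pos: [0.5588, -0.0817, 0.0951]
tool_rot: [0.617, 0.787, -0.0, -0.0]
force: [0.3, 1.1, -1.3]
finger_gap: 0.175
gripper_force: 59.5
tcp [ 0.5588 -0.0817  0.0951] yaw 103.74 dp total [-0.0008  0.0006  0.0032] rows>= 1.0
rot total [-0.0001 -0.      0.0002]
```

```bash
python3 -m crank '[{"dp":[0,0,0.004],"delta_rot":[0,0,0],"fingers":-1},{"dp":[0,0,0],"delta_rot":[0,0,0],"fingers":-1},{"dp":[0,0,0],"delta_rot":[0,0,0],"fingers":0.3},{"dp":[0,0,0],"delta_rot":[0,0,0],"fingers":0.3},{"dp":[0,0,0],"delta_rot":[0,0,0],"fingers":0.3},{"dp":[0,0,0],"delta_rot":[0,0,0],"fingers":0.3},{"dp":[0,0,0],"delta_rot":[0,0,0],"fingers":0.3}]' 
python3 -m crank '[{"dp":[0,0,-0.02],"delta_rot":[0,0,0],"fingers":0.3},{"dp":[0,0,-0.05],"delta_rot":[0,0,0],"fingers":0.3},{"dp":[0,0,-0.07],"delta_rot":[0,0,0],"fingers":0.3},{"dp":[0,0,-0.07],"delta_rot":[0,0,0],"fingers":-1},{"dp":[0,0,-0.07],"delta_rot":[0,0,0],"fingers":-1},{"dp":[0,0,-0.06],"delta_rot":[0,0,0],"fingers":-1},{"dp":[0,0,-0.02],"delta_rot":[0,0,0],"fingers":-1},{"dp":[0,0,0],"delta_rot":[0,0,0],"fingers":-1}]'
python3 - <<'E'
from h import *
p,d=manip.snapshot('scene'); cv2.imwrite('pics/s4.png',p[...,::-1]); cv2.imwrite('pics/s4c.png',cv2.resize(p[180:285,270:410,::-1],(800,600),interpolation=2))
E
python3 g.py .4957 .175 .27 103.65
```

```text
t: 9.63
tcp_pos: [0.5591, -0.0818, 0.0935]
tool_rot: [0.617, 0.787, 0.0, 0.0]
force: [-0.3, 0.4, -0.4]
finger_gap: 0.65
gripper_force: 0.0
t: 10.3
tcp_pos: [0.5604, -0.0821, 0.2773]
tool_rot: [0.617, 0.787, 0.001, 0.004]
force: [0.2, 0.6, -0.7]
finger_gap: -0.0
gripper_force: 0.0
tcp [ 0.5592 -0.0818  0.2749] yaw 103.73 dp total [ 0.5291 -0.0015  0.0089] rows>= 7.0
rot total [0.0004 0.0003 0.0002]
```

View pics/s4c.png

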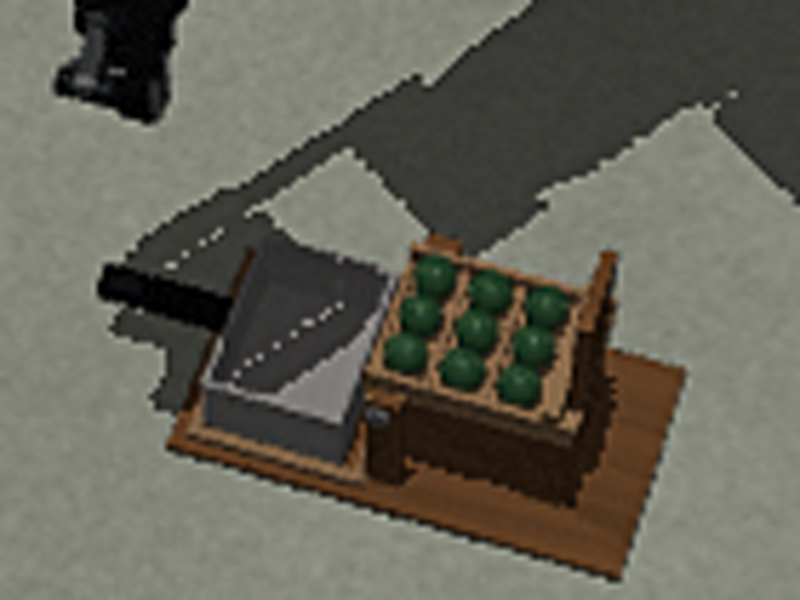

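The scoop sits level inside the pocket rim (tub at (300,350)), handle away from the tray, and all nine marbles are in place. Now behind the paddle with the fingers shut.

```bash
python3 -m crank '[{"dp":[0.03,0,0],"delta_rot":[0,0,0],"fingers":-1},{"dp":[0.06,0,0],"delta_rot":[0,0,0],"fingers":-1},{"dp":[0.075,0,0],"delta_rot":[0,0,0],"fingers":-1},{"dp":[0.075,0,0],"delta_rot":[0,0,0],"fingers":-1},{"dp":[0.075,0,0],"delta_rot":[0,0,0],"fingers":-1},{"dp":[0.075,0,0],"delta_rot":[0,0,0],"fingers":-1},{"dp":[0.07,0,0],"delta_rot":[0,0,0],"fingers":-1},{"dp":[0.05,0,0],"delta_rot":[0,0,0],"fingers":-1},{"dp":[0,0,0],"delta_rot":[0,0,0],"fingers":-1},{"dp":[0,0,0],"delta_rot":[0,0,0],"fingers":-1}]' 
python3 g.py .4979 .1658 .208 103.65
```

```text
t: 11.18
tcp_pos: [0.4962, 0.1677, 0.2713]
tool_rot: [0.616, 0.788, -0.002, -0.002]
force: [0.6, -0.7, -0.6]
finger_gap: -0.004
gripper_force: 0.0
tcp [0.4962 0.1677 0.2713] yaw 103.94 dp total [-0.0045  0.0031  0.1265] rows>= 2.0
rot total [-0.0008 -0.0001  0.0008]
```

```bash
python3 -m crank '[{"dp":[-0.0045,0.003,0.04],"delta_rot":[-0.0008,0,0.0008],"fingers":-1},{"dp":[0,0,0.05],"delta_rot":[0,0,0],"fingers":-1},{"dp":[0,0,0.03],"delta_rot":[0,0,0],"fingers":-1},{"dp":[0,0,0.006],"delta_rot":[0,0,0],"fingers":-1},{"dp":[-0.01,0,0],"delta_rot":[0,0,0],"fingers":-1},{"dp":[-0.015,0,0],"delta_rot":[0,0,0],"fingers":-1},{"dp":[-0.015,0,0],"delta_rot":[0,0,0],"fingers":-1},{"dp":[0,0,0],"delta_rot":[0,0,0],"fingers":-1},{"dp":[0,0,0],"delta_rot":[0,0,0],"fingers":-1},{"dp":[0,0,0],"delta_rot":[0,0,0],"fingers":-1}]'
cat > tilt.py <<'E'
# tool in stand axes about the hinge; required TCP for tilts; tilt seen by front corner of the finger tip on the paddle face
from h import *; import sys
H=np.array([.5287,.0395]); xs=np.array([.2368,-.9716]); ys=np.array([.9716,.2368]); off=float(sys.argv[1]) if len(sys.argv)>1 else 11.
s=manip.sense(); d=s['tcp_pos'][:2]-H; X=d@xs*1000; Z=(s['tcp_pos'][2]-.073-.075)*1000
from scipy.optimize import brentq
f=lambda t:(X+off)+92*np.cos(t)-(Z-92*np.sin(t))/np.cos(t)*np.sin(t)
print('TCP x',X.round(1),'y',(d@ys*1000).round(1),'tip z',Z.round(1),'force xs',(s['force'][:2]@xs).round(1),'fz',s['force'][2].round(1),'tilt',round(brentq(f,-.6,1.2),3))
for t in (.1,.2,.3,.4,.45,.5,.55,.6,.65): print(t,'TCP x',(-92*np.cos(t)+58*np.sin(t)-off).round(1),'tip z',(92*np.sin(t)+58*np.cos(t)).round(1))
E
python3 tilt.py
```

```text
t: 12.02
tcp_pos: [0.5057, 0.1444, 0.2111]
tool_rot: [0.62, 0.785, 0.002, 0.002]
force: [1.3, 0.3, 0.4]
finger_gap: 0.002
gripper_force: 0.0
TCP x -107.4 y 2.5 tip z 63.1 force xs 0.0 fz 0.4 tilt -0.067
0.1 TCP x -96.8 tip z 66.9
0.2 TCP x -89.6 tip z 75.1
0.3 TCP x -81.8 tip z 82.6
0.4 TCP x -73.2 tip z 89.2
0.45 TCP x -68.6 tip z 92.2
0.5 TCP x -63.9 tip z 95.0
0.55 TCP x -59.1 tip z 97.5
0.6 TCP x -54.2 tip z 99.8
0.65 TCP x -49.1 tip z 101.9
```

```bash
python3 -m crank '[{"dp":[-0.006,0,0],"delta_rot":[0,0,0],"fingers":-1},{"dp":[-0.006,0,-0.002],"delta_rot":[0,0,0],"fingers":-1},{"dp":[-0.006,0,-0.006],"delta_rot":[0,0,0],"fingers":-1},{"dp":[-0.006,0,-0.005],"delta_rot":[0,0,0],"fingers":-1},{"dp":[-0.006,0,-0.005],"delta_rot":[0,0,0],"fingers":-1},{"dp":[-0.006,0,-0.005],"delta_rot":[0,0,0],"fingers":-1},{"dp":[-0.006,0,-0.005],"delta_rot":[0,0,0],"fingers":-1},{"dp":[-0.006,0,-0.005],"delta_rot":[0,0,0],"fingers":-1},{"dp":[0,0,0],"delta_rot":[0,0,0],"fingers":-1},{"dp":[0,0,0],"delta_rot":[0,0,0],"fingers":-1}]' 
python3 tilt.py | head -1
cat > mb.py <<'E'
from h import *; import sys
p,d=manip.snapshot('scene'); n=sys.argv[1]; cv2.imwrite(f'pics/{n}.png',p[...,::-1]); cv2.imwrite(f'pics/{n}c.png',cv2.resize(p[180:285,270:410,::-1],(800,600),interpolation=2))
C=cloud('scene',d)
H=np.array([.5287+.003,.0395+.004]); xs=np.array([.2368,-.9716]); ys=np.array([.9716,.2368])
X=(C[...,:2]-H)@xs*1000; Y=(C[...,:2]-H)@ys*1000; Z=C[...,2]*1000-75
h=cv2.cvtColor(p,cv2.COLOR_RGB2HSV); g=(h[...,0]>40)&(h[...,0]<90)&(h[...,1]>110)
box=np.zeros_like(g); box[180:285,285:400]=1; g&=box
print('green px',g.sum(),'in tray',(g&(Z>-5)).sum(),'low (scoop)',(g&(Z<-25)).sum())
k,l,s,c=cv2.connectedComponentsWithStats(g.astype(np.uint8))
for i in range(1,k):
    if s[i,4]>12: m=l==i; print(s[i,4],c[i].round(0),'stand x,y,z',np.median(X[m]).round(0),np.median(Y[m]).round(0),np.median(Z[m]).round(0))
E
python3 mb.py s5
```

```text
t: 12.85
tcp_pos: [0.5101, 0.1249, 0.2291]
tool_rot: [0.62, 0.784, 0.005, -0.001]
force: [-4.4, 13.6, 13.2]
finger_gap: 0.002
gripper_force: 8.2
TCP x -87.4 y 2.1 tip z 81.1 force xs -14.2 fz 13.2 tilt 0.216
green px 334 in tray 333 low (scoop) 1
96 [339. 234.] stand x,y,z 6.0 4.0 21.0
104 [350. 236.] stand x,y,z -25.0 3.0 28.0
98 [359. 237.] stand x,y,z -50.0 4.0 35.0
```

```bash
python3 -m crank '[{"dp":[0,0,0],"delta_rot":[0,0,0],"fingers":-1},{"dp":[0,0,0],"delta_rot":[0,0,0],"fingers":-1},{"dp":[0,0,0],"delta_rot":[0,0,0],"fingers":-1}]' ; python3 -c "
from h import *; s=manip.sense(); print(s['force'],s['ft_torque'],s['tau'])"
```

```text
t: 13.15
tcp_pos: [0.51, 0.125, 0.229]
tool_rot: [0.62, 0.784, 0.005, -0.001]
force: [-4.7, 13.5, 13.2]
finger_gap: 0.002
gripper_force: 8.2
[-4.70316877 13.54319541 13.23490487] [ 2.14786422  0.69707878 -0.01859062] [-7.29875028e+00 -3.16159844e+01 -1.22678214e+01 -2.90357195e+00
 -1.15907438e+00 -9.09154216e-03]
```

View pics/s5c.png

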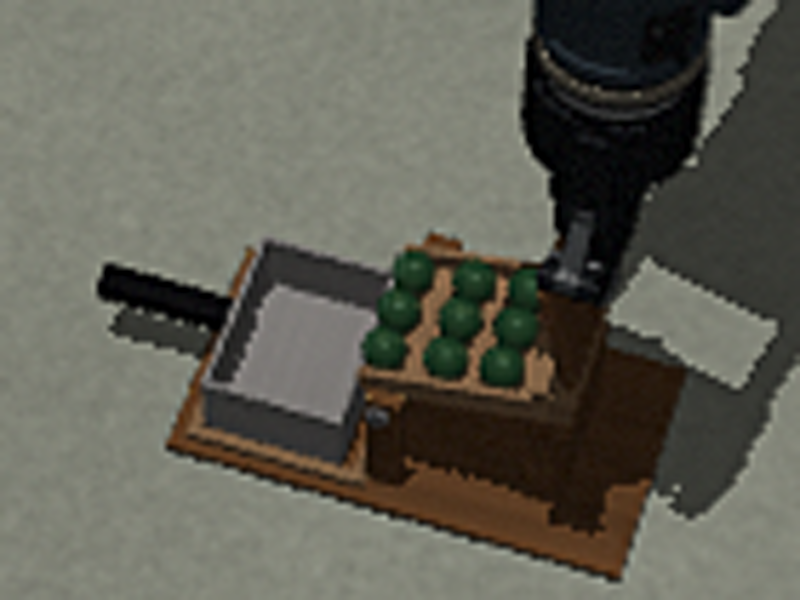

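The tray is up about 0.25 with all nine marbles in place, but the tip is sliding down the face and binding: 14 N back and 13 N up. I'll lift slightly to relieve it, then follow the arc.

```bash
python3 -m crank '[{"dp":[0,0,-0.003],"delta_rot":[0,0,0],"fingers":-1},{"dp":[0,0,-0.002],"delta_rot":[0,0,0],"fingers":-1},{"dp":[0,0,0],"delta_rot":[0,0,0],"fingers":-1},{"dp":[0,0,0],"delta_rot":[0,0,0],"fingers":-1}]' ;python3 tilt.py 15| head -1; python3 mb.py s6
```

```text
t: 13.48
tcp_pos: [0.5104, 0.1236, 0.2307]
tool_rot: [0.62, 0.785, 0.004, 0.0]
force: [-2.4, 8.1, 6.8]
finger_gap: 0.004
gripper_force: 4.9
TCP x -86.1 y 2.1 tip z 82.7 force xs -8.5 fz 6.8 tilt 0.294
green px 348 in tray 347 low (scoop) 1
106 [339. 233.] stand x,y,z 6.0 1.0 22.0
102 [350. 235.] stand x,y,z -24.0 4.0 29.0
103 [359. 237.] stand x,y,z -50.0 3.0 35.0
```

```bash
python3 -m crank '[{"dp":[0,0,-0.004],"delta_rot":[0,0,0],"fingers":-1},{"dp":[-0.0024,0,-0.0028],"delta_rot":[0,0,0],"fingers":-1},{"dp":[-0.0024,0,-0.0028],"delta_rot":[0,0,0],"fingers":-1},{"dp":[-0.0024,0,-0.0028],"delta_rot":[0,0,0],"fingers":-1},{"dp":[-0.0024,0,-0.0028],"delta_rot":[0,0,0],"fingers":-1},{"dp":[-0.0024,0,-0.0028],"delta_rot":[0,0,0],"fingers":-1},{"dp":[-0.0024,0,-0.0028],"delta_rot":[0,0,0],"fingers":-1},{"dp":[0,0,0],"delta_rot":[0,0,0],"fingers":-1},{"dp":[0,0,0],"delta_rot":[0,0,0],"fingers":-1}]' ;python3 tilt.py 12| head -1; python3 mb.py s7
```

```text
t: 14.28
tcp_pos: [0.5123, 0.114, 0.2396]
tool_rot: [0.62, 0.785, 0.002, 0.001]
force: [0.3, 1.1, -0.3]
finger_gap: -0.005
gripper_force: 0.6
TCP x -76.2 y 1.7 tip z 91.6 force xs -1.0 fz -0.3 tilt 0.354
green px 322 in tray 318 low (scoop) 4
108 [339. 234.] stand x,y,z 8.0 2.0 21.0
107 [349. 235.] stand x,y,z -22.0 3.0 32.0
82 [357. 237.] stand x,y,z -46.0 7.0 40.0
```

```bash
python3 -m crank '[{"dp":[-0.003,0,-0.0023],"delta_rot":[0,0,0],"fingers":-1},{"dp":[-0.003,0,-0.0023],"delta_rot":[0,0,0],"fingers":-1},{"dp":[-0.003,0,-0.0023],"delta_rot":[0,0,0],"fingers":-1},{"dp":[-0.003,0,-0.0023],"delta_rot":[0,0,0],"fingers":-1},{"dp":[-0.003,0,-0.0023],"delta_rot":[0,0,0],"fingers":-1},{"dp":[-0.003,0,-0.0021],"delta_rot":[0,0,0],"fingers":-1},{"dp":[0,0,0],"delta_rot":[0,0,0],"fingers":-1},{"dp":[0,0,0],"delta_rot":[0,0,0],"fingers":-1}]' ;python3 tilt.py 12| head -1; python3 mb.py s8
```

```text
t: 15.0
tcp_pos: [0.5145, 0.1055, 0.2467]
tool_rot: [0.62, 0.785, 0.002, 0.002]
force: [0.5, 2.2, -0.6]
finger_gap: 0.001
gripper_force: 0.8
TCP x -67.5 y 1.9 tip z 98.7 force xs -2.1 fz -0.6 tilt 0.437
green px 300 in tray 296 low (scoop) 4
98 [338. 234.] stand x,y,z 9.0 2.0 20.0
106 [348. 234.] stand x,y,z -20.0 2.0 33.0
68 [356. 238.] stand x,y,z -44.0 15.0 45.0
```

```bash
python3 -m crank '[{"dp":[-0.002,0,-0.0011],"delta_rot":[0,0,0],"fingers":-1},{"dp":[-0.002,0,-0.0011],"delta_rot":[0,0,0],"fingers":-1},{"dp":[-0.002,0,-0.0011],"delta_rot":[0,0,0],"fingers":-1},{"dp":[-0.002,0,-0.0011],"delta_rot":[0,0,0],"fingers":-1},{"dp":[-0.002,0,-0.0011],"delta_rot":[0,0,0],"fingers":-1},{"dp":[0,0,0],"delta_rot":[0,0,0],"fingers":-1},{"dp":[0,0,0],"delta_rot":[0,0,0],"fingers":-1},{"dp":[0,0,0],"delta_rot":[0,0,0],"fingers":-1}]' ;python3 tilt.py 12| head -1; python3 mb.py s9
```

```text
t: 15.72
tcp_pos: [0.5157, 0.1007, 0.2493]
tool_rot: [0.619, 0.785, 0.002, 0.002]
force: [-0.2, 0.9, 0.5]
finger_gap: 0.002
gripper_force: 0.5
TCP x -62.5 y 1.9 tip z 101.3 force xs -0.9 fz 0.5 tilt 0.486
green px 303 in tray 300 low (scoop) 2
100 [338. 233.] stand x,y,z 9.0 1.0 20.0
104 [348. 234.] stand x,y,z -18.0 1.0 33.0
63 [355. 238.] stand x,y,z -43.0 18.0 46.0
```

```bash
python3 -m crank '[{"dp":[-0.002,0,-0.001],"delta_rot":[0,0,0],"fingers":-1},{"dp":[-0.002,0,-0.001],"delta_rot":[0,0,0],"fingers":-1},{"dp":[-0.002,0,-0.001],"delta_rot":[0,0,0],"fingers":-1},{"dp":[-0.002,0,-0.001],"delta_rot":[0,0,0],"fingers":-1},{"dp":[0,0,0],"delta_rot":[0,0,0],"fingers":-1},{"dp":[0,0,0],"delta_rot":[0,0,0],"fingers":-1},{"dp":[0,0,0],"delta_rot":[0,0,0],"fingers":-1},{"dp":[0,0,0],"delta_rot":[0,0,0],"fingers":-1}]' ;python3 tilt.py 12| head -1; python3 mb.py s10
```

```text
t: 16.43
tcp_pos: [0.5166, 0.0968, 0.2513]
tool_rot: [0.619, 0.785, 0.002, 0.002]
force: [-0.0, 1.6, 0.5]
finger_gap: -0.001
gripper_force: 0.6
TCP x -58.6 y 1.8 tip z 103.3 force xs -1.6 fz 0.5 tilt 0.524
green px 307 in tray 306 low (scoop) 1
105 [348. 233.] stand x,y,z -17.0 3.0 35.0
99 [338. 234.] stand x,y,z 9.0 4.0 19.0
64 [355. 237.] stand x,y,z -40.0 17.0 48.0
```

```bash
python3 -m crank '[{"dp":[-0.002,0,-0.0009],"delta_rot":[0,0,0],"fingers":-1},{"dp":[-0.002,0,-0.0009],"delta_rot":[0,0,0],"fingers":-1},{"dp":[-0.002,0,-0.0009],"delta_rot":[0,0,0],"fingers":-1},{"dp":[0,0,0],"delta_rot":[0,0,0],"fingers":-1},{"dp":[0,0,0],"delta_rot":[0,0,0],"fingers":-1},{"dp":[0,0,0],"delta_rot":[0,0,0],"fingers":-1},{"dp":[0,0,0],"delta_rot":[0,0,0],"fingers":-1}]' ;python3 tilt.py 12| head -1; python3 mb.py s11
```

```text
t: 17.07
tcp_pos: [0.5173, 0.0939, 0.2527]
tool_rot: [0.619, 0.785, 0.002, 0.002]
force: [-0.9, 1.5, 0.0]
finger_gap: -0.003
gripper_force: 0.5
TCP x -55.6 y 1.8 tip z 104.7 force xs -1.7 fz 0.0 tilt 0.552
green px 285 in tray 283 low (scoop) 2
100 [347. 233.] stand x,y,z -17.0 1.0 35.0
101 [338. 234.] stand x,y,z 9.0 2.0 18.0
59 [354. 237.] stand x,y,z -40.0 18.0 50.0
```

```bash
python3 -m crank '[{"dp":[-0.002,0,-0.0009],"delta_rot":[0,0,0],"fingers":-1},{"dp":[-0.002,0,-0.0009],"delta_rot":[0,0,0],"fingers":-1},{"dp":[-0.002,0,-0.0009],"delta_rot":[0,0,0],"fingers":-1},{"dp":[0,0,0],"delta_rot":[0,0,0],"fingers":-1},{"dp":[0,0,0],"delta_rot":[0,0,0],"fingers":-1},{"dp":[0,0,0],"delta_rot":[0,0,0],"fingers":-1},{"dp":[0,0,0],"delta_rot":[0,0,0],"fingers":-1}]' ;python3 tilt.py 12| head -1; python3 mb.py s12
```

```text
t: 17.7
tcp_pos: [0.5179, 0.091, 0.254]
tool_rot: [0.619, 0.785, 0.002, 0.002]
force: [0.5, 1.1, -1.0]
finger_gap: 0.001
gripper_force: 0.5
TCP x -52.6 y 1.7 tip z 106.0 force xs -0.9 fz -1.0 tilt 0.579
green px 276 in tray 192 low (scoop) 84
100 [347. 233.] stand x,y,z -16.0 4.0 35.0
63 [354. 237.] stand x,y,z -39.0 18.0 50.0
82 [322. 241.] stand x,y,z 58.0 -0.0 -46.0
```

View pics/s12c.png

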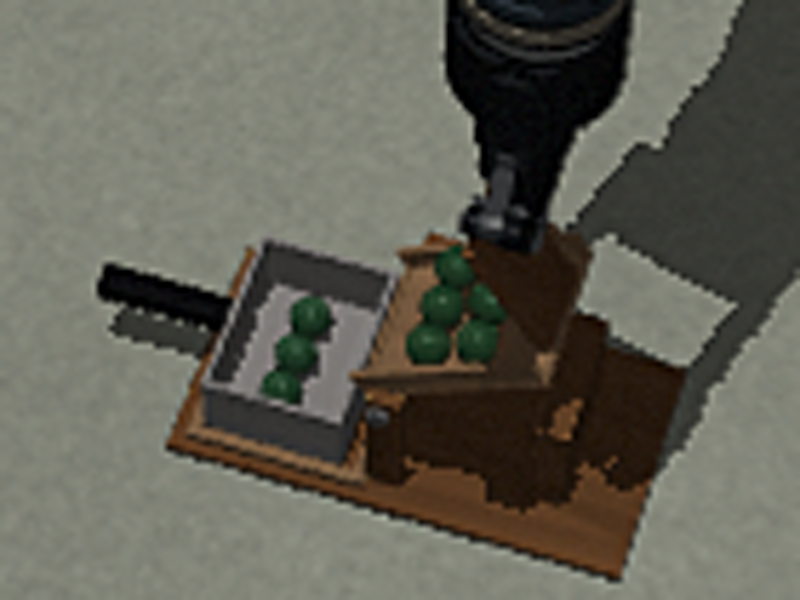

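Three marbles are in the scoop at (310,315), (297,352) and (282,385); the other rows are still held (third back marble hidden by the paddle). Lowering back along the arc.

```bash
python3 -m crank '[{"dp":[0.006,0,0.0025],"delta_rot":[0,0,0],"fingers":-1},{"dp":[0.006,0,0.0025],"delta_rot":[0,0,0],"fingers":-1},{"dp":[0.006,0,0.0026],"delta_rot":[0,0,0],"fingers":-1},{"dp":[0.006,0,0.0027],"delta_rot":[0,0,0],"fingers":-1},{"dp":[0.006,0,0.0029],"delta_rot":[0,0,0],"fingers":-1},{"dp":[0.006,0,0.003],"delta_rot":[0,0,0],"fingers":-1},{"dp":[0.006,0,0.0034],"delta_rot":[0,0,0],"fingers":-1},{"dp":[0.006,0,0.0037],"delta_rot":[0,0,0],"fingers":-1},{"dp":[0.006,0,0.004],"delta_rot":[0,0,0],"fingers":-1},{"dp":[0.006,0,0.004],"delta_rot":[0,0,0],"fingers":-1},{"dp":[0,0,0],"delta_rot":[0,0,0],"fingers":-1}]' ;python3 tilt.py 12| head -1; python3 mb.py s13
```

```text
t: 18.67
tcp_pos: [0.5108, 0.1208, 0.2379]
tool_rot: [0.619, 0.785, 0.002, 0.001]
force: [-0.1, 1.8, 0.2]
finger_gap: -0.001
gripper_force: 0.8
TCP x -83.3 y 1.8 tip z 89.9 force xs -1.7 fz 0.2 tilt 0.26
green px 314 in tray 230 low (scoop) 84
105 [350. 235.] stand x,y,z -24.0 2.0 30.0
95 [359. 237.] stand x,y,z -49.0 4.0 36.0
82 [315. 239.] stand x,y,z 76.0 0.0 -46.0
```

```bash
python3 -m crank '[{"dp":[0.0042,0,0.0036],"delta_rot":[0,0,0],"fingers":-1},{"dp":[0.0042,0,0.0036],"delta_rot":[0,0,0],"fingers":-1},{"dp":[0.0042,0,0.0036],"delta_rot":[0,0,0],"fingers":-1},{"dp":[0.0042,0,0.0037],"delta_rot":[0,0,0],"fingers":-1},{"dp":[0.0042,0,0.0038],"delta_rot":[0,0,0],"fingers":-1},{"dp":[0.0042,0,0.0038],"delta_rot":[0,0,0],"fingers":-1},{"dp":[0.0042,0,0.0039],"delta_rot":[0,0,0],"fingers":-1},{"dp":[0.0042,0,0.004],"delta_rot":[0,0,0],"fingers":-1},{"dp":[0.0042,0,0.004],"delta_rot":[0,0,0],"fingers":-1},{"dp":[0.004,0,0.004],"delta_rot":[0,0,0],"fingers":-1},{"dp":[0.003,0,0.001],"delta_rot":[0,0,0],"fingers":-1},{"dp":[0,0,0],"delta_rot":[0,0,0],"fingers":-1}]' ;python3 tilt.py 12| head -1
python3 -m crank '[{"dp":[0.006,0,0],"delta_rot":[0,0,0],"fingers":-1},{"dp":[0.02,0,0],"delta_rot":[0,0,0],"fingers":-1},{"dp":[0.04,0,0],"delta_rot":[0,0,0],"fingers":-1},{"dp":[0.04,0,-0.03],"delta_rot":[0,0,0],"fingers":-1},{"dp":[0.03,0,-0.06],"delta_rot":[0,0,0],"fingers":-1},{"dp":[0.01,0,-0.05],"delta_rot":[0,0,0],"fingers":-1},{"dp":[0,0,0],"delta_rot":[0,0,0],"fingers":-1},{"dp":[0,0,0],"delta_rot":[0,0,0],"fingers":-1}]' ; python3 mb.py s14
```

```text
t: 19.72
tcp_pos: [0.5061, 0.1421, 0.2186]
tool_rot: [0.619, 0.785, 0.002, 0.002]
force: [-1.5, 2.1, -1.7]
finger_gap: -0.0
gripper_force: 0.8
TCP x -105.0 y 2.3 tip z 70.6 force xs -2.4 fz -1.7 tilt -0.014
t: 20.38
tcp_pos: [0.4893, 0.2139, 0.2907]
tool_rot: [0.619, 0.785, 0.004, 0.003]
force: [0.3, 0.3, -1.0]
finger_gap: -0.001
gripper_force: 0.0
green px 288 in tray 200 low (scoop) 88
101 [351. 237.] stand x,y,z -29.0 3.0 22.0
86 [315. 239.] stand x,y,z 77.0 1.0 -46.0
99 [361. 240.] stand x,y,z -57.0 2.0 22.0
```

View pics/s14c.png

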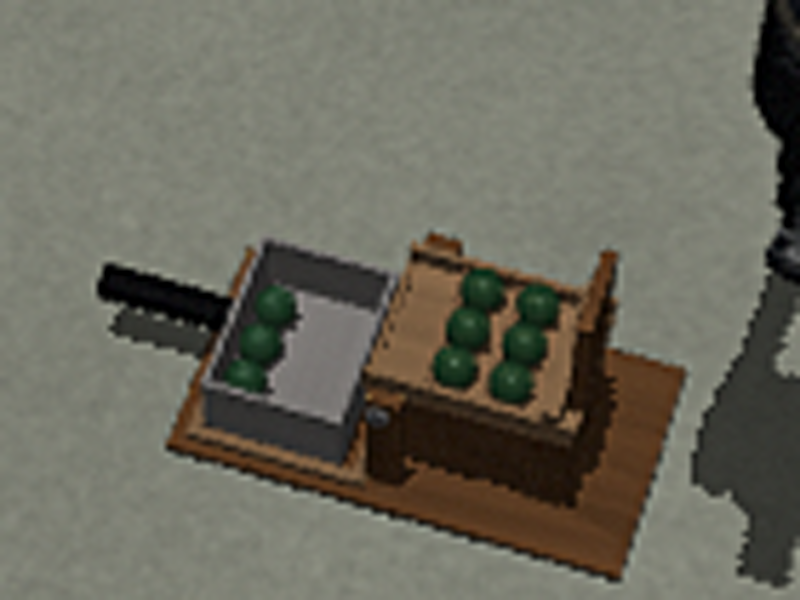

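The tray is back level with six marbles in two rows, and three are in the scoop, which is still in its pocket. The arm is clear of everything, so I'm handing in.

```bash
python3 -c "
from station import manip; print(manip.sign_off())"
```

```text
the job is handed in; nothing more can be done
None
```

The job is done and handed in at about 20 s: the scoop sits in its pocket holding exactly the three front-row marbles, the tray is back level with the other six in their channels, and the arm kept clear of the bottle, tape roll and brush jar.

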